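# Load mounted specimens into a sprung feed magazine

## Robot

A 6-joint arm with a two-finger parallel gripper is mounted at the origin on a cart in front of the work surface, level with it; the furniture and walls round the work are solid. World frame = base frame: x ahead of the robot, y to its left, z up, the work surface at z = 0. Lengths are in mm, angles in rad, forces in N, time in s.
With the tool pointing down it reaches from about 275 to 750 mm from the base axis. Payload 10.2 kg.
Tool frame: the origin (TCP) lies on the centre line of the jaws, within the pads' length; the fingertips stand 8 mm ahead of it and the grasp point (between the pads) lies 11 mm behind it; x points along the fingers, y is the direction in which the jaws open and shut, and the axes are right-handed (so a half turn about x gives the same grasp; the last joint's range is limited). The gripper opens to 85 mm and grips with 20 to 120 N. Pads are 22 mm wide; open, the fingers measure 114 mm over their backs; the gripper's body (76 mm by 85 mm) begins 54 mm behind the grasp point. The pads swing forward as they close: fully open they stand 13 mm farther back than shut.
Start: joints at [-1.462, 0.313, 1.498, -0, 1.331, -0.223], TCP at [171.004, -496.376, 239.294] pointing down, gripper open.
Joint ranges: [-2.94, 2.94], [-0.97, 2.17], [0.19, 2.56], [-1.23, 4.37], [0.02, 3.11], [-2.88, 2.88]. Speed limits (rad/s): [2.39, 2.39, 3.01, 3.14, 3.14, 3.14].

## Interface

Orientations are given as a unit quaternion [w, x, y, z].
In Python, from rig import ctrl, vision, workorder gives the robot as it stands. The module is installed in compiled form; this text tells all that it offers.
- The arm moves only by the shell command python3 -m jog 'ROWS' [OPENING] [FORCE]. ROWS is JSON, a list that holds one entry, the list of rows, each a list of 6 numbers: the shift along the tool's x, y, z in m, then the turn, a rotation vector about the tool's x, y, z in rad. A call has 1 to 12 rows; each row shifts and turns the commanded pose from where the row before left it, along the tool's axes as they then stand; what a row does not reach is not made up. A row lasts 1/8 s, in which the tool goes at most 62.5 mm and 10.7 degrees, less where a joint would pass 70% of its speed; a pose out of reach is approached as far as the arm can. A call is refused whole if a number of a shift passes 0.0625 or a number of a turn 0.188, either way. A call with a gripper value outside its range is refused whole. OPENING is the closure in counts, from 0 (fully open) to 255 (shut), set as the call begins (- or left out, the last holds). The fingers move at their own pace and stop on an object; FORCE is the grip in N (left out, the last holds). Time passes only in rows, so rows that do not move let the fingers close. It gives the time, the measured TCP pose, the force and the opening at its end, in the units of the state.
- ctrl.sense(): the state, without advancing time (a new reading comes with each control period).
- vision.capture(name): name is "side" or "top"; returns a dict with "image" (384x512x3 uint8, red, green, blue), "mtx" (3x3 intrinsics, pixels), "k1" (the pictures are not rectified: a ray, as slopes to the right and down, at radius r is drawn at 1 + k1 r^2 times it, then the intrinsics apply), "R" (3x3) and "t" (3): a world point X has camera coordinates R X + t. Camera axes: x right, y down, z forward; pixel columns grow to the right and rows downward; lengths in mm; the calibration is good to about 2 mm. A picture is of the moment at which its call begins. There is no depth.
- workorder.finish_job(): hands the job in, once; it reports no verdict.
The state is a dict: "time_s": time; "joints": joint angles; "dq": joint speeds; "tau": joint torques, N m; "eef_pos": TCP position; "ee_rot": TCP orientation; "force": force on the tool from outside, world axes, zero at the start; "wrist_torque": the same for the moment, N m; "grip_width": opening from 0.0 (shut) to 1.0 (fully open).
Only numpy, scipy, OpenCV 4.12 (cv2) and the standard library are available. Lean on these libraries where they do the work, as an engineer would, in place of code of your own. Each camera call takes 0.05 s, during which the arm holds its last target.

## Task

Load the feed magazine: draw the sprung follower back by its white post, feeling for the end of the slot without forcing it, and leave it hooked in the side notch; then set the two round specimen mounts upright (as they stand now) in the open track, one behind the other. Then unhook the post and ease the follower gently home, never letting it snap or jam against the mounts, so that the spring alone clamps both against the front stop; leave the beaker, lens can and loupe where they are.

Things in the scene. Friction and masses are not known exactly. Their poses are not given: they have to be found in the camera images.
- magazine: Aluminium feed magazine, 195 x 62 mm, fixed to the bench. Origin under its middle at bench level; +x along the track to the front (feed) end, +y to the left of that, z up. Track floor 8 mm above the bench; channel 33 mm wide, widening to 40 mm at the walls' tops 17 mm above the bench, open from about x = 0 to the front stop. A slotted plate (top at 26 mm) covers it behind x = 0.
- front_stop (a point): Point on the front stop's inner face at track floor level, magazine x = +85 mm, y = 0; the stop's top is 22 mm above the bench. Two 30 mm mounts pushed home have their centres at magazine x = 70 and 40 mm.
- gate: The slotted aluminium plate behind x = 0, top 26 mm above the bench; frame = the magazine's. Straight slot at y = 0 for the post, closed at the rear, with a notch to +y there. The plate is clamped up to 10 mm farther forward or back on each magazine and no reading shows that: feel for the rear end. Forcing the post against the slot's edges with over 35 N damages it.
- slot_end (a point): Nominal place of the post's axis when drawn back to the closed rear end of the straight slot: magazine x = -61 mm, y = 0, on the plate's top. The true end lies up to 10 mm forward or back of it.
- notch (a point): Nominal post axis in the notch: 16 mm to +y of slot_end (plate shift not shown). From the rear end, with 4 mm play forward, the post slides 16 mm to +y past a lip on the notch's front edge, then settles 6.5 mm forward of the rear end, 2.5 mm deep in the pocket behind the lip, and stays hooked. To unhook: draw back over 2.5 mm (at most 6.5), slide 16 mm to -y, let forward.
- follower: Dark steel bar 70 x 29 x 11 mm in the track. Origin at the foot of its nose (front face), on the track floor; axes as the magazine's. Nose at magazine x = +50 mm when forward and empty, 0.5 +-10 hooked, 25 with two mounts clamped. Spring pushes forward: 3.9 N when forward, 0.13 N more per mm drawn back. 0.17 kg with post. Over 20 N onto a mount, or moving over 0.25 m/s with mounts in, is too much.
- pull_post: Post that draws the follower: white square handle 14 x 14 mm, 31 to 60 mm above the bench, on a 10 mm stem through the slot. Origin on its axis, 8 mm above the bench, 55 mm behind the follower's nose; axes as the magazine's. Carried by the follower; slides across on it from y = 0 (straight slot) to +16 mm (notch), about 1 N friction. Gripped fore and aft off-centre it is shoved against the gate.
- mount_a: Tan round specimen mount, 30 mm diameter, 17 mm high, 37 g, metal face up. Origin at the centre of its underside, z up. Interchangeable with mount_b.
- mount_b: The other mount, identical.
- beaker: Bystander: clear 100 ml beaker, 55 mm wide, 68 mm high. Origin at the centre of its underside.
- lens_can: Bystander: screw-top lens can, 36 mm wide, 57 mm high. Origin at the centre of its underside.
- loupe: Bystander: black loupe, 41 mm wide, 36 mm high. Origin at the centre of its underside.

How it is judged (in metres and radians):
On the way, in this order (a step that is already met when the one before it is completed fails the run):
1. the follower is drawn back and its post stands hooked in the notch, let go by the robot, the track still empty (y of pull_post in the frame of follower above 0.012 m and x of follower in the frame of magazine below 0.014 m and contact force between the fingers and follower below 0.1 N and horizontal distance between each of mount_a, mount_b and magazine above 0.1 m), for 0.3 s.
2. both mounts stand upright on the track floor, let go, with the follower still hooked back (y of pull_post in the frame of follower above 0.012 m and x of follower in the frame of magazine below 0.014 m and z of each of mount_a, mount_b in the frame of magazine below 0.0105 m and x of each of mount_a, mount_b in the frame of magazine above 0.015 m and horizontal distance between each of mount_a, mount_b and magazine below 0.076 m and angle between each of mount_a, mount_b's own z axis and vertical below 0.1 rad and contact force between the fingers and mount_a below 0.1 N and contact force between the fingers and mount_b below 0.1 N), for 0.2 s.
At the end, for the whole second after the job is handed in: Both mounts upright on the track floor: one at the front stop (centre within 3 mm of x = 70 mm), one behind it (within 3 mm of 40 mm); post in the straight slot (y under 5 mm), follower's nose at x = 22 to 28 mm and its spring pressing with over 3 N; all at rest (y of pull_post in the frame of follower below 0.005 m and x of follower in the frame of magazine between 0.022 and 0.028 m and (contact force between follower and mount_a above 3 N or contact force between follower and mount_b above 3 N) and ((x of mount_a in the frame of magazine above 0.067 m and x of mount_b in the frame of magazine above 0.037 m) or (x of mount_b in the frame of magazine above 0.067 m and x of mount_a in the frame of magazine above 0.037 m)) and horizontal distance between each of mount_a, mount_b and magazine below 0.073 m and z of each of mount_a, mount_b in the frame of magazine below 0.0105 m and angle between each of mount_a, mount_b's own z axis and vertical below 0.1 rad and linear speed of each of mount_a, mount_b below 0.014 m/s); the robot touches nothing.
It fails at once if the follower presses on a mount with more than 20 N (contact force between follower and mount_a above 20 N or contact force between follower and mount_b above 20 N).
It fails at once if the follower snaps (over 0.25 m/s) with a mount in the track (linear speed of follower above 0.25 m/s and ((horizontal distance between mount_a and magazine below 0.076 m and z of mount_a in the frame of magazine below 0.0105 m) or (horizontal distance between mount_b and magazine below 0.076 m and z of mount_b in the frame of magazine below 0.0105 m))).
It fails at once if the post is forced against the gate's slot with more than 35 N (contact force between follower and gate above 35 N).
It fails at once if a bystander (beaker, lens can or loupe) is moved more than 15 mm (distance of any of beaker, lens_can, loupe from where it was at the start of the episode above 0.015 m).
It also fails if it takes over 72 s, if anything falls off the work surface, if the arm or the gripper's body presses on something with over 40 N, if the wrist force passes 120 N, or if a joint passes its speed limit or range.

## Working session

There is one attempt and no reset: what is moved stays moved. The work goes in short steps, Python scripts to look and compute and a shell command to move; the robot and the scene stay as the last step left them, time stands still between calls to the robot, and variables do not carry over. Pictures are saved under pics/ and viewed, and the job is handed in when it is done.

```bash
mkdir -p pics; ls
python3 - <<'E'
from rig import ctrl, vision
import cv2
print(ctrl.sense())
for n in("side","top"):
    d=vision.capture(n); print(n,d["mtx"],d["k1"],d["R"],d["t"])
    cv2.imwrite(f"pics/{n}0.png",cv2.cvtColor(d["image"],cv2.COLOR_RGB2BGR))
E
```

```text
pics
{'time_s': 0.0, 'joints': array([-1.46240640e+00,  3.13478019e-01,  1.49844665e+00,  1.09082714e-05,
        1.33101235e+00, -2.23377702e-01]), 'dq': array([ 0.00158661, -0.00048663, -0.0003801 ,  0.00139653, -0.00049395,
        0.00210666]), 'tau': array([-8.10540787e-04, -4.12263179e+01, -2.59742832e+01, -2.10632629e-04,
        4.15268514e-03,  3.15317031e-06]), 'eef_pos': array([ 170.97442925, -496.11331651,  238.71713545]), 'ee_rot': array([ 0.11628512,  0.69743123,  0.11723373, -0.69736913]), 'force': array([ 0.28192849,  0.05780661, -0.7333434 ]), 'wrist_torque': array([ 0.044748  , -0.006067  ,  0.01892703]), 'grip_width': 0.9957901785470211}
side [[390.46917511   0.         256.20320856]
 [  0.         390.46917511 187.47017084]
 [  0.           0.           1.        ]] 0.013945787400355658 [[ 0.9405431  -0.33960047 -0.00708442]
 [-0.20167672 -0.54152994 -0.81613223]
 [ 0.27332247  0.7690363  -0.57782176]] [-607.86766245  110.86469851  799.91793467]
top [[364.98765833   0.         252.36717359]
 [  0.         364.98765833 193.76601765]
 [  0.           0.           1.        ]] -0.027999504482157673 [[ 0.00131352 -0.99998077  0.00606141]
 [-0.97498337 -0.00262793 -0.22226229]
 [ 0.22227394 -0.00561783 -0.97496807]] [-93.67106432 600.0724224  765.16023116]
```

View pics/side0.png

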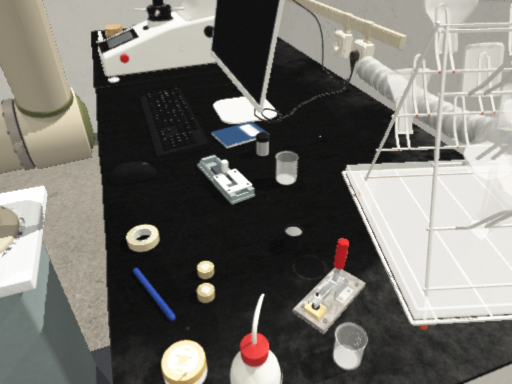

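View pics/top0.png

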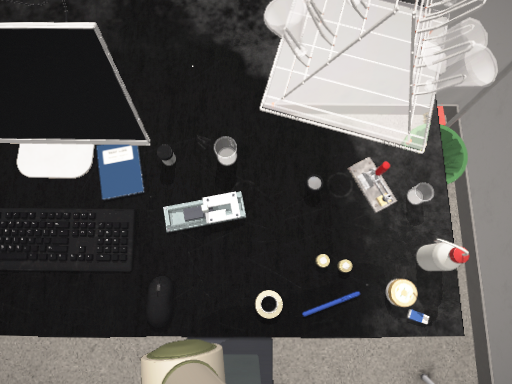

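```bash
cat > h.py <<'E'
import numpy as np, cv2
from rig import ctrl, vision
def cap(n): return vision.capture(n)
def dist(d): return np.array([d["k1"],0,0,0,0.])
def ray(d,uv):
    p=cv2.undistortPoints(np.array([[uv]],float),d["mtx"],dist(d))[0,0]
    R=d["R"]; return -R.T@d["t"], R.T@np.array([p[0],p[1],1.])
def onz(d,uv,z):
    c,r=ray(d,uv); return c+r*(z-c[2])/r[2]
def proj(d,X):
    return cv2.projectPoints(np.array(X,float).reshape(-1,1,3),cv2.Rodrigues(d["R"])[0],d["t"],d["mtx"],dist(d))[0].reshape(-1,2)
def tri(d1,u1,d2,u2):
    c1,r1=ray(d1,u1);c2,r2=ray(d2,u2)
    s=np.linalg.lstsq(np.c_[r1,-r2],c2-c1,rcond=None)[0]
    a=c1+r1*s[0];b=c2+r2*s[1]; return (a+b)/2,np.linalg.norm(a-b)
def crop(d,box,k,name):
    x0,y0,x1,y1=box
    im=cv2.resize(d["image"][y0:y1,x0:x1],None,fx=k,fy=k,interpolation=cv2.INTER_CUBIC)
    cv2.imwrite("pics/"+name,cv2.cvtColor(im,cv2.COLOR_RGB2BGR))
E
python3 - <<'E'
from h import *
import pickle
t=cap("top");s=cap("side")
pickle.dump((t,s),open("first.pkl","wb"))
crop(t,(155,130,255,240),5.4,"t1.png"); crop(s,(185,120,310,210),6,"s1.png")
crop(t,(300,160,440,290),4.5,"t2.png"); crop(s,(180,215,380,350),4,"s2.png")
E
```

```text
(no output)
```

View pics/t1.png

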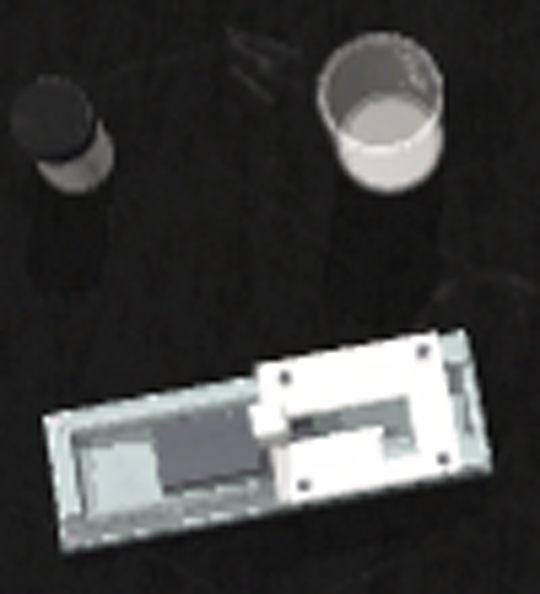

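View pics/s1.png

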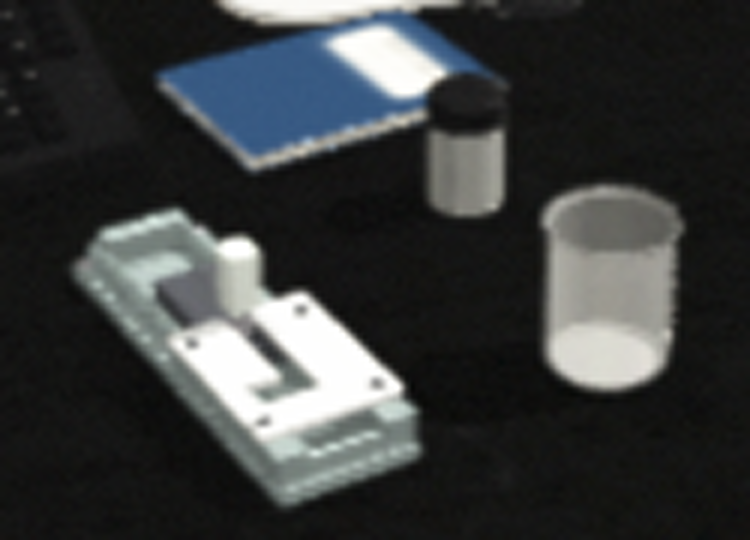

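View pics/t2.png

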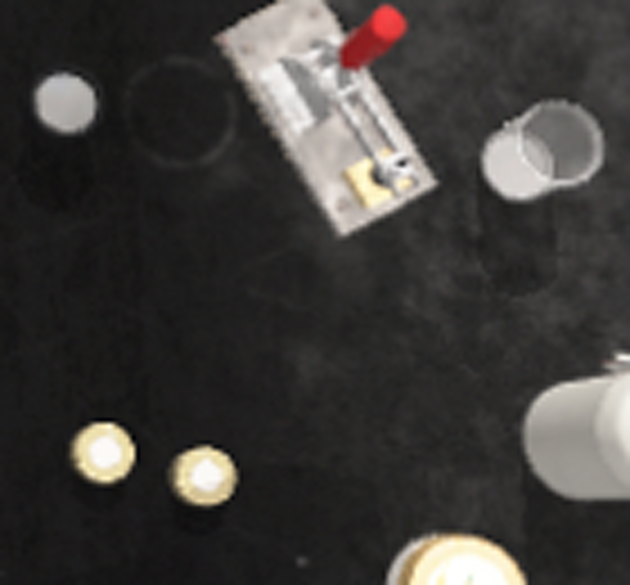

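View pics/s2.png

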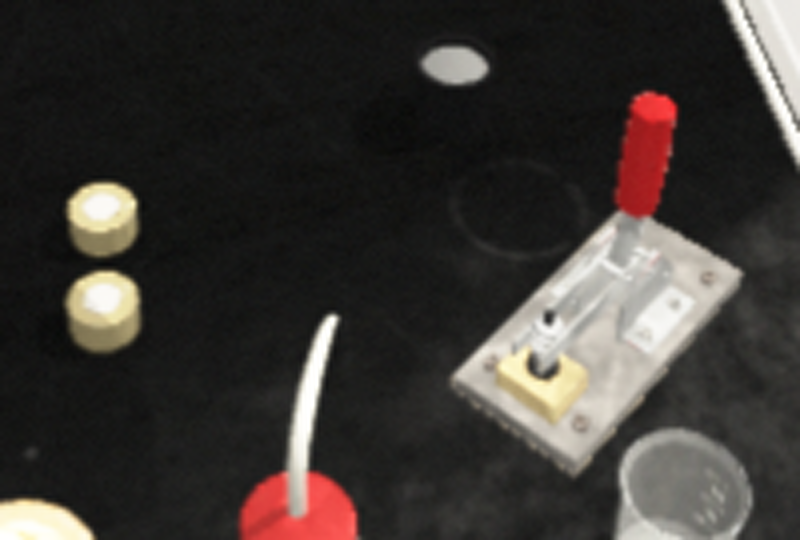

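Run:
```python
from h import *
import pickle
t,s=pickle.load(open("first.pkl","rb"))
def u(b,k,x,y): return (b[0]+(x+.5)/k-.5,b[1]+(y+.5)/k-.5)
T=lambda x,y:u((155,130),5.4,x,y); S=lambda x,y:u((185,120),6,x,y)
for n,p in dict(LT=(45,413),LB=(65,550),RT=(462,330),RB=(490,470)).items():
    print(n,[onz(t,T(*p),z).round(1)[:2] for z in (0,8,17,22)])
print("plate top",[onz(t,T(*p),26).round(1)[:2] for p in [(256,367),(280,503),(437,333),(462,470)]])
print("plate side",[onz(s,S(*p),26).round(1)[:2] for p in [(170,332),(305,290),(408,388),(260,438)]])
print("post top", onz(t,T(267,419),60), onz(s,S(239,245),60))
print("slot end top", [onz(t,T(*p),26).round(1) for p in[(411,398),(417,455)]])
hsv=cv2.cvtColor(t["image"],cv2.COLOR_RGB2HSV)
for n,d,box in(("t",t,(310,245,360,280)),("s",s,(190,255,225,310))):
    hsv=cv2.cvtColor(d["image"],cv2.COLOR_RGB2HSV)
    x0,y0,x1,y1=box
    m=(hsv[...,2]>90).astype(np.uint8); mm=np.zeros_like(m); mm[y0:y1,x0:x1]=m[y0:y1,x0:x1]
    for c in cv2.findContours(mm,cv2.RETR_EXTERNAL,cv2.CHAIN_APPROX_NONE)[0]:
        if cv2.contourArea(c)<20: continue
        (cx,cy),r=cv2.minEnclosingCircle(c); M=cv2.moments(c)
        uv=(M["m10"]/M["m00"],M["m01"]/M["m00"])
        print(n,cx,cy,r,onz(d,uv,15).round(1),onz(d,uv,17).round(1),onz(d,uv,8.5).round(1))
    # metal face
    m=((hsv[...,2]>220)&(hsv[...,1]<40)).astype(np.uint8); mm=np.zeros_like(m); mm[y0:y1,x0:x1]=m[y0:y1,x0:x1]
    n_,l,st,ce=cv2.connectedComponentsWithStats(mm)
    for i in range(1,n_): print("face",st[i,4],ce[i],onz(d,ce[i],17).round(1))
```

```text
LT [array([584.1, 126.6]), array([582.6, 124.7]), array([580.9, 122.5]), array([579.9, 121.3])]
LB [array([521.8, 114.2]), array([520.8, 112.4]), array([519.7, 110.3]), array([519.1, 109.2])]
RT [array([623.4, -62.6]), array([621.5, -62.8]), array([619.4, -63.1]), array([618.2, -63.2])]
RB [array([558.5, -75.8]), array([557.2, -75.9]), array([555.7, -76. ]), array([554.9, -76.1])]
plate top [array([600.2,  27.8]), array([539.5,  15.4]), array([615.9, -52.2]), array([554.2, -63.9])]
plate side [array([541.9,  20. ]), array([602.6,  31.1]), array([619. , -51.1]), array([555.4, -62.8])]
post top [570.30249894  17.84595208  60.        ] [573.10625031  20.84416311  60.        ]
slot end top [array([586.3, -41.1,  26. ]), array([560.8, -44.1,  26. ])]
t 344.8802795410156 265.1760559082031 7.216299057006836 [ 441.5 -309.3   15. ] [ 441.4 -308.7   17. ] [ 441.7 -310.9    8.5]
t 322.4750061035156 260.1499938964844 6.870181560516357 [ 453.3 -257.2   15. ] [ 453.3 -256.9   17. ] [ 453.6 -258.5    8.5]
face 45 [322.93333333 259.77777778] [ 454.1 -257.8   17. ]
face 38 [345.34210526 265.26315789] [ 441.5 -309.8   17. ]
s 205.5 292.0 10.30786418914795 [ 440.8 -313.5   15. ] [ 440.6 -315.2   17. ] [ 441.6 -308.     8.5]
s 205.1904754638672 269.1190490722656 9.43675708770752 [ 452.9 -262.    15. ] [ 452.6 -263.9   17. ] [ 453.9 -255.9    8.5]
face 51 [204.8627451  266.21568627] [ 453.7 -256.6   17. ]
face 57 [205.26315789 289.01754386] [ 441.7 -308.5   17. ]
```

```bash
cat >> h.py <<'E'
from scipy.spatial.transform import Rotation as Ro
A=np.deg2rad(101.3); O=np.array([570.9,23.3])
EX=np.array([np.cos(A),np.sin(A)]); EY=np.array([-EX[1],EX[0]])
def m2w(x,y): return O+x*EX+y*EY
def w2m(p): d=np.asarray(p)[:2]-O; return np.array([d@EX,d@EY])
def Rt(s): q=s["ee_rot"]; return Ro.from_quat([q[1],q[2],q[3],q[0]])
def plan(target,yaxis=None):
    """remaining shift in tool axes (mm) and yaw turn"""
    s=ctrl.sense(); R=Rt(s).as_matrix()
    d=R.T@(np.array(target)-s["eef_pos"])
    print("t",s["time_s"],"pos",s["eef_pos"].round(1),"mag",w2m(s["eef_pos"]).round(1),"F",s["force"].round(1),"grip",round(s["grip_width"],3))
    print("tool axes cols\n",R.round(3))
    print("tool shift mm",d.round(1))
    if yaxis is not None:
        x=np.array([0,0,-1.])
        for sg in(1,-1):
            y=sg*np.array([*yaxis,0]); G=np.c_[x,y,np.cross(x,y)]
            print("rotvec tool",Ro.from_matrix(R.T@G).as_rotvec().round(3))
    print("joints",s["joints"].round(2))
def st():
    s=ctrl.sense(); f=s["force"][:2]
    print("t",round(s["time_s"],2),"pos",s["eef_pos"].round(1),"mag",w2m(s["eef_pos"]).round(1),"Fmag",np.round([f@EX,f@EY,s["force"][2]],1),"grip",round(s["grip_width"],3))
E
python3 - <<'E'
from h import *
p=(571.7,19.4)
print(w2m(p), w2m((450,-257)))
plan([*p,120],EX)
E
```

```text
[-3.98115408 -0.02030176] [-251.17639995  173.48001645]
t 0.2 pos [ 171.  -496.2  239. ] mag [-431.1  493.9] F [ 0.3  0.1 -0.5] grip 0.999
tool axes cols
 [[-0.     0.326 -0.945]
 [ 0.001 -0.945 -0.326]
 [-1.    -0.001 -0.   ]]
tool shift mm [ 119.3 -356.9 -546.8]
rotvec tool [-3.007e+00 -1.000e-03 -0.000e+00]
rotvec tool [ 0.135 -0.     0.001]
joints [-1.46  0.31  1.5  -0.    1.33 -0.22]
```

```bash
python3 -m jog '[[[0,-0.03,-0.0455,0,0,0],[0,-0.03,-0.0455,0,0,0],[0,-0.03,-0.0455,0,0,0],[0,-0.03,-0.0455,0,0,0],[0,-0.03,-0.0455,0,0,0],[0,-0.03,-0.0455,0,0,0],[0,-0.03,-0.0455,0,0,0],[0,-0.03,-0.0455,0,0,0],[0,-0.03,-0.0455,0,0,0],[0,-0.03,-0.0455,0,0,0],[0,-0.03,-0.0455,0,0,0],[0,-0.027,-0.0455,0.135,0,0]]]' 120 20
python3 - <<'E'
from h import *
plan([571.7,19.4,130],EX)
E
```

```text
time_s: 1.7
eef_pos: [571.8, 20.7, 239.2]
ee_rot: [-0.069, -0.704, -0.069, 0.704]
force: [0.4, -1.3, -0.3]
grip_width: 0.528
t 1.7 pos [571.8  20.7 239.2] mag [-2.7 -0.4] F [ 0.4 -1.3 -0.3] grip 0.528
tool axes cols
 [[-0.     0.193 -0.981]
 [-0.    -0.981 -0.193]
 [-1.     0.     0.   ]]
tool shift mm [109.2   1.3   0.3]
rotvec tool [ 3.139 -0.    -0.   ]
rotvec tool [-0.003  0.    -0.   ]
joints [-0.17  0.42  1.35 -0.    1.37  1.21]
```

```bash
python3 -m jog '[[[0.05,0.001,0,0,0,0],[0.05,0,0,0,0,0],[0.05,0,0,0,0,0],[0,0,0,0,0,0]]]'
python3 - <<'E'
from h import *
st()
s=cap("side");t=cap("top")
crop(s,(185,80,310,210),4.6,"s3.png");crop(t,(155,130,255,260),4.6,"t3.png")
E
```

```text
time_s: 2.2
eef_pos: [569.2, 18.3, 86.4]
ee_rot: [-0.069, -0.701, -0.07, 0.706]
force: [-0.5, 0.2, 0.8]
grip_width: 0.53
t 2.2 pos [569.2  18.3  86.4] mag [-4.6  2.6] Fmag [0.3 0.5 0.8] grip 0.53
```

View pics/s3.png

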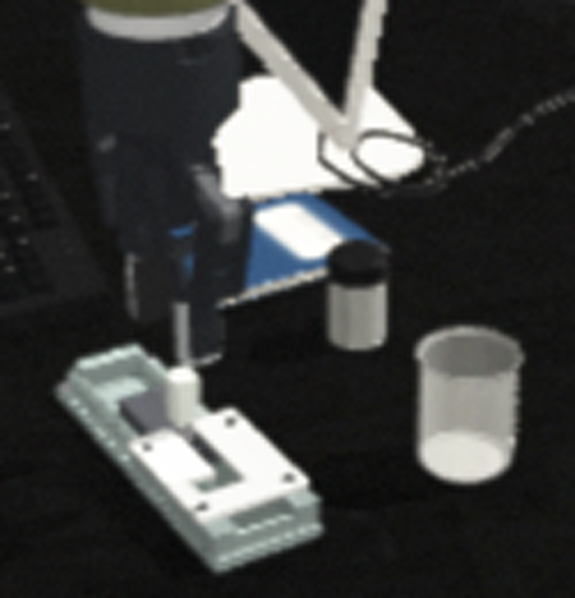

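View pics/t3.png

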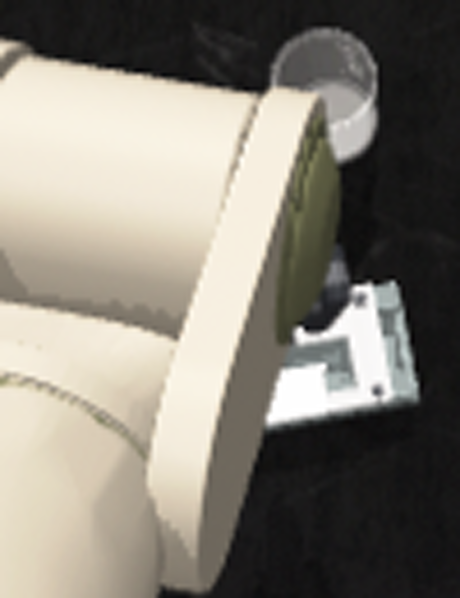

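The side view shows the open fingers above the post (185,395 in the crop), straddling it fore and aft. I'll descend, shift 2.5 mm to −y, then close.

```bash
python3 -m jog '[[[0.022,0,-0.0025,0,0,0],[0.022,0,0,0,0,0],[0,0,0,0,0,0]]]'; python3 -c "
from h import *
st()"
```

```text
time_s: 2.68
eef_pos: [574.1, 18.4, 46.5]
ee_rot: [0.07, 0.704, 0.069, -0.703]
force: [-0.4, -0.9, 0.8]
grip_width: 0.532
t 2.67 pos [574.1  18.4  46.5] mag [-5.4 -2.1] Fmag [-0.8  0.6  0.8] grip 0.532
```

```bash
python3 -m jog '[[[0.002,0,0,0,0,0],[0,0,0,0,0,0]]]'; python3 -c "
from h import *
st()
print(ctrl.sense()['eef_pos'])"
```

```text
time_s: 2.92
eef_pos: [574.2, 18.4, 44.6]
ee_rot: [0.07, 0.704, 0.069, -0.703]
force: [-0.1, 0.0, -0.5]
grip_width: 0.529
t 2.92 pos [574.2  18.4  44.6] mag [-5.5 -2.3] Fmag [ 0.   0.1 -0.5] grip 0.529
[574.22945292  18.40116858  44.62000546]
```

```bash
python3 -m jog '[[[0.002,0,0.002,0,0,0],[0,0,0,0,0,0],[0,0,0,0,0,0],[0,0,0,0,0,0],[0,0,0,0,0,0]]]' 255 30; python3 -c "
from h import *
st()"
```

```text
time_s: 3.55
eef_pos: [571.5, 18.2, 41.4]
ee_rot: [-0.069, -0.704, -0.07, 0.704]
force: [-3.2, 1.2, 3.2]
grip_width: 0.156
t 3.55 pos [571.5  18.2  41.4] mag [-5.1  0.4] Fmag [1.8 2.9 3.2] grip 0.156
```

```bash
python3 -m jog '[[[0,0.01,0,0,0,0],[0,0.01,0.001,0,0,0],[0,0.01,0,0,0,0],[0,0.008,0,0,0,0],[0,0,0,0,0,0]]]'; python3 -c "
from h import *
st()"
```

```text
time_s: 4.18
eef_pos: [578.1, -18.6, 41.4]
ee_rot: [0.068, 0.704, 0.07, -0.704]
force: [-1.8, 8.5, 3.4]
grip_width: 0.156
t 4.17 pos [578.1 -18.6  41.4] mag [-42.4   1.1] Fmag [8.7 0.1 3.4] grip 0.156
```

```bash
python3 -m jog '[[[0,0.0035,0,0,0,0],[0,0.0035,0,0,0,0],[0,0.001,0,0,0,0],[0,0,0,0,0,0]]]'; python3 -c "
from h import *
st()"
for i in 1; do :; done
python3 -m jog '[[[0,0.0015,0,0,0,0],[0,0,0,0,0,0]]]'; python3 -c "
from h import *
st()"
python3 -m jog '[[[0,0.0015,0,0,0,0],[0,0,0,0,0,0]]]'; python3 -c "
from h import *
st()"
```

```text
time_s: 4.68
eef_pos: [579.5, -25.8, 41.3]
ee_rot: [-0.068, -0.704, -0.07, 0.704]
force: [-0.4, 8.7, 4.8]
grip_width: 0.155
t 4.67 pos [579.5 -25.8  41.3] mag [-49.8   1.2] Fmag [ 8.7 -1.3  4.8] grip 0.155
time_s: 4.92
eef_pos: [579.8, -27.2, 41.4]
ee_rot: [-0.068, -0.704, -0.07, 0.704]
force: [-1.7, 9.5, 4.6]
grip_width: 0.159
t 4.92 pos [579.8 -27.2  41.4] mag [-51.2   1.2] Fmag [ 9.6 -0.2  4.6] grip 0.159
time_s: 5.18
eef_pos: [580.1, -28.6, 41.3]
ee_rot: [-0.068, -0.704, -0.07, 0.704]
force: [-1.4, 9.9, 5.2]
grip_width: 0.159
t 5.17 pos [580.1 -28.6  41.3] mag [-52.7   1.2] Fmag [10.  -0.6  5.2] grip 0.159
```

```bash
cat > chk.py <<'E'
import sys
from h import *
st(); f=ctrl.sense()["force"][:2]
sys.exit(0 if f@EX<float(sys.argv[1]) and abs(f@EY)<6 else 1)
E
python3 -m jog '[[[0,0.0015,0,0,0,0],[0,0,0,0,0,0]]]' >/dev/null && python3 chk.py 14 && python3 -m jog '[[[0,0.0015,0,0,0,0],[0,0,0,0,0,0]]]' >/dev/null && python3 chk.py 14 && python3 -m jog '[[[0,0.0015,0,0,0,0],[0,0,0,0,0,0]]]' >/dev/null && python3 chk.py 14 && python3 -m jog '[[[0,0.0015,0,0,0,0],[0,0,0,0,0,0]]]' >/dev/null && python3 chk.py 14 && python3 -m jog '[[[0,0.0015,0,0,0,0],[0,0,0,0,0,0]]]' >/dev/null && python3 chk.py 14 && python3 -m jog '[[[0,0.0015,0,0,0,0],[0,0,0,0,0,0]]]' >/dev/null && python3 chk.py 14
```

```text
t 5.42 pos [580.4 -30.   41.4] mag [-54.2   1.2] Fmag [ 9.7 -0.   3.9] grip 0.155
t 5.67 pos [580.6 -31.5  41.4] mag [-55.6   1.2] Fmag [10.4 -0.3  4.5] grip 0.157
t 5.92 pos [580.9 -32.9  41.3] mag [-57.1   1.2] Fmag [11.1  0.5  4.2] grip 0.153
t 6.17 pos [581.2 -34.3  41.3] mag [-58.5   1.2] Fmag [10.2 -0.6  5.2] grip 0.153
t 6.42 pos [581.5 -35.8  41.3] mag [-60.    1.2] Fmag [11.  -0.5  4.8] grip 0.157
t 6.67 pos [581.6 -36.5  41.3] mag [-60.7   1.2] Fmag [14.9  0.   5.7] grip 0.158
```

```bash
python3 -m jog '[[[0,-0.003,0,0,0,0],[0,0,0.004,0,0,0],[0,0,0.004,0,0,0],[0,0,0,0,0,0]]]' >/dev/null && python3 chk.py 14 && python3 -m jog '[[[0,0,0.004,0,0,0],[0,0,0.0025,0,0,0],[0,0,0,0,0,0]]]' >/dev/null && python3 chk.py 14
```

```text
t 7.17 pos [573.1 -35.8  41.3] mag [-58.4   9.4] Fmag [11.8  0.4  4.8] grip 0.155
t 7.55 pos [566.8 -37.1  41.3] mag [-58.5  15.9] Fmag [11.1  0.2  4.6] grip 0.157
```

```bash
python3 -m jog '[[[0,0,0.001,0,0,0],[0,0,0,0,0,0]]]' >/dev/null && python3 chk.py 14 && python3 -m jog '[[[0,0,0.001,0,0,0],[0,0,0,0,0,0]]]' >/dev/null && python3 chk.py 14
python3 - <<'E'
from h import *
s=cap("side");t=cap("top")
crop(s,(185,80,310,210),4.6,"s4.png");crop(t,(155,130,255,260),4.6,"t4.png")
E
```

```text
t 7.8 pos [566.  -37.3  41.3] mag [-58.5  16.7] Fmag [10.8 -0.7  5.1] grip 0.157
t 8.05 pos [565.7 -37.5  41.4] mag [-58.6  17. ] Fmag [10.7 -4.9  2.3] grip 0.158
```

View pics/s4.png

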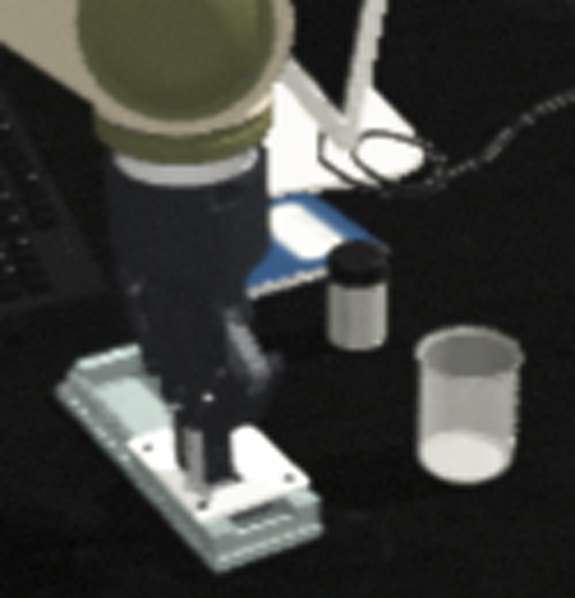

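The follower is drawn back, and the track in front of the plate is empty. I felt the notch's side wall at y≈17 on the gripper reading. Now I'll ease the post forward into the pocket.

```bash
python3 -m jog '[[[0,-0.0015,-0.0005,0,0,0],[0,-0.0015,0,0,0,0],[0,0,0,0,0,0]]]' >/dev/null && python3 chk.py 14 ; python3 -m jog '[[[0,-0.0015,0,0,0,0],[0,0,0,0,0,0]]]' >/dev/null && python3 chk.py 14;  python3 -m jog '[[[0,-0.001,0,0,0,0],[0,0,0,0,0,0]]]' >/dev/null && python3 chk.py 14
```

```text
t 8.53 pos [565.3 -34.4  41.4] mag [-55.5  16.8] Fmag [10.7 -1.6  3. ] grip 0.158
t 8.78 pos [565.  -33.   41.4] mag [-54.   16.8] Fmag [11.  -3.3  3.4] grip 0.159
t 9.03 pos [564.9 -32.5  41.4] mag [-53.6  16.8] Fmag [ 8.1 -2.2  4.7] grip 0.158
```

```bash
python3 -m jog '[[[0,-0.001,0,0,0,0],[0,-0.0005,0,0,0,0],[0,0,0,0,0,0]]]' >/dev/null && python3 chk.py 14; python3 -m jog '[[[0,0,0,0,0,0],[0,0,0,0,0,0],[0,0,0,0,0,0]]]' 120 ; python3 chk.py 14
```

```text
t 9.4 pos [564.8 -32.2  41.4] mag [-53.2  16.9] Fmag [ 3.  -4.2  1.3] grip 0.162
time_s: 9.78
eef_pos: [564.2, -32.5, 41.2]
ee_rot: [-0.069, -0.704, -0.069, 0.704]
force: [0.7, -0.5, 0.3]
grip_width: 0.526
t 9.78 pos [564.2 -32.5  41.2] mag [-53.4  17.5] Fmag [-0.6 -0.6  0.3] grip 0.526
```

```bash
python3 -m jog '[[[-0.05,0,0,0,0,0],[-0.06,0,0,0,0,0],[0,0,0.06,0,0,0],[0,0,0.06,0,0,0],[0,0,0,0,0,0]]]' 0
python3 - <<'E'
from h import *
s=cap("side");t=cap("top")
crop(s,(185,80,310,210),4.6,"s5.png");crop(t,(155,130,255,260),4.6,"t5.png")
plan([453.8,-257.2,60],EY)
E
```

```text
time_s: 10.4
eef_pos: [443.3, -55.6, 151.0]
ee_rot: [-0.069, -0.703, -0.069, 0.705]
force: [0.4, -0.0, 0.7]
grip_width: 0.996
t 10.5 pos [447.  -56.1 151.8] mag [-53.6 137. ] F [ 0.6 -0.2  0.6] grip 1.0
tool axes cols
 [[ 0.001  0.195 -0.981]
 [-0.001 -0.981 -0.195]
 [-1.     0.001 -0.001]]
tool shift mm [ 91.9 198.5  32.7]
rotvec tool [ 1.57  -0.002  0.   ]
rotvec tool [-1.572 -0.    -0.002]
joints [-0.39  0.25  1.83 -0.    1.06  0.99]
```

View pics/s5.png

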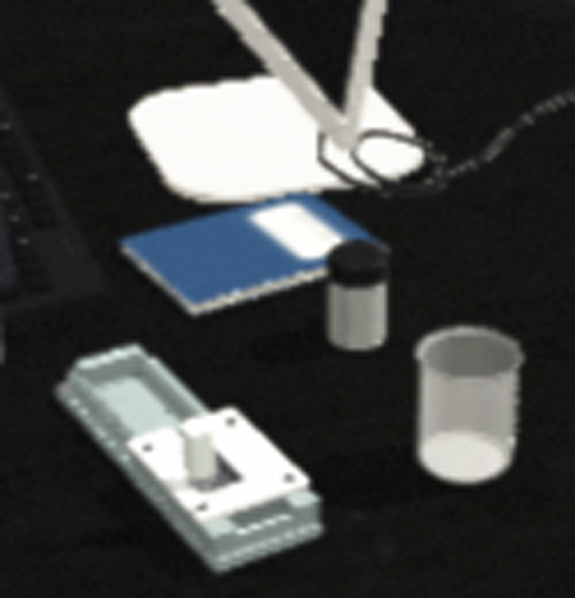

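View pics/t5.png

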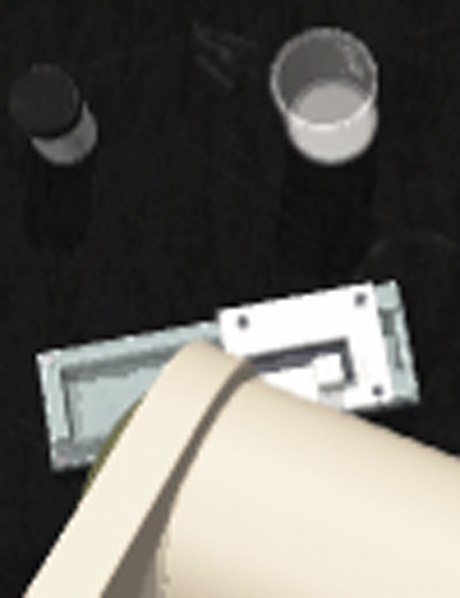

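```bash
python3 -m jog '[[[0.01,0.05,0.008,0,0,0],[0.01,0.05,0.008,0,0,0],[0.01,0.05,0.008,0,0,0],[0.01,0.0485,0.0087,0,0,0],[0.01,0,0,-0.175,0,0],[0.01,0,0,-0.175,0,0],[0.01,0,0,-0.175,0,0],[0.01,0,0,-0.175,0,0],[0,0,0,-0.175,0,0],[0,0,0,-0.175,0,0],[0,0,0,-0.175,0,0],[0,0,0,-0.175,0,0]]]' 0 
python3 -m jog '[[[0,0,0,-0.171,0,0],[0,0,0,0,0,0]]]'
python3 - <<'E'
from h import *
s=cap("side")
crop(s,(150,200,280,330),4.6,"s6.png")
plan([453.8,-257.2,20],EY)
E
```

```text
time_s: 12.0
eef_pos: [454.6, -257.3, 71.1]
ee_rot: [0.508, 0.492, 0.508, -0.492]
force: [0.1, 0.0, -0.0]
grip_width: 0.997
time_s: 12.25
eef_pos: [454.4, -257.1, 71.1]
ee_rot: [0.547, 0.449, 0.546, -0.449]
force: [0.2, 0.0, -0.4]
grip_width: 0.998
t 12.3 pos [ 454.2 -257.1   71.1] mag [-252.   169.4] F [ 0.4  0.9 -0.1] grip 1.003
tool axes cols
 [[ 0.     0.981  0.193]
 [-0.     0.193 -0.981]
 [-1.     0.     0.   ]]
tool shift mm [51.1 -0.4  0.1]
rotvec tool [ 3.138e+00 -0.000e+00 -1.000e-03]
rotvec tool [-0.003  0.    -0.   ]
joints [-0.74  0.5   1.7  -0.    0.94 -0.93]
```

View pics/s6.png

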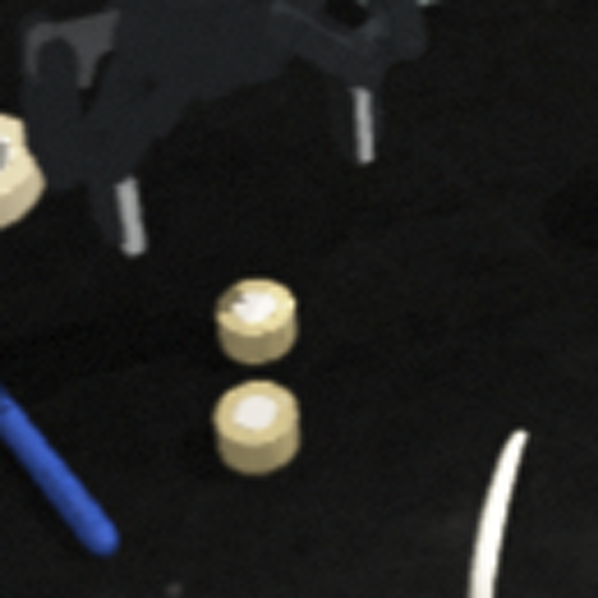

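```bash
python3 -m jog '[[[0.03,0,0,0,0,0],[0.0225,0,0,0,0,0],[0,0,0,0,0,0]]]' 0 
python3 -m jog '[[[0,0,0,0,0,0],[0,0,0,0,0,0],[0,0,0,0,0,0],[0,0,0,0,0,0],[0,0,0,0,0,0]]]' 255 30
python3 -c "
from h import *
st()
s=cap('side')
crop(s,(150,200,280,330),4.6,'s7.png')"
```

```text
time_s: 12.68
eef_pos: [453.1, -256.4, 17.6]
ee_rot: [0.545, 0.449, 0.547, -0.449]
force: [-0.7, -0.7, 0.0]
grip_width: 0.998
time_s: 13.3
eef_pos: [453.7, -257.0, 19.6]
ee_rot: [0.547, 0.448, 0.546, -0.448]
force: [-0.9, 1.1, 5.0]
grip_width: 0.332
t 13.3 pos [ 453.7 -257.    19.6] mag [-251.9  169.9] Fmag [1.3 0.7 5. ] grip 0.332
```

View pics/s7.png

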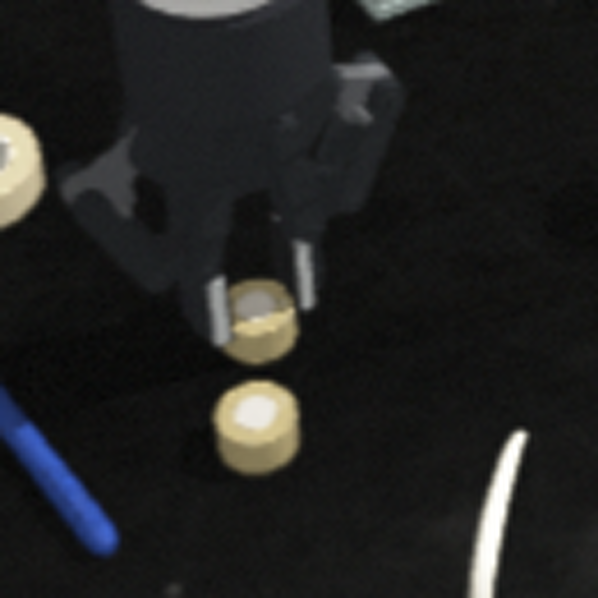

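```bash
python3 -m jog '[[[-0.03,0,0,0,0,0],[-0.06,0,0,0,0,0],[0,0.0283,-0.0525,0,0,0],[0,0.0283,-0.0525,0,0,0],[0,0.0283,-0.0525,0,0,0],[0,0.0283,-0.0525,0,0,0],[0,0.0283,-0.0525,0,0,0],[0,0.0283,-0.0525,0,0,0],[0,0,0,0,0,0],[0,0,0,0,0,0]]]'
python3 -c "
from h import *
plan([*m2w(64,0),50],EY); st()
s=cap('side')
crop(s,(185,80,310,210),4.6,'s8.png')"
```

```text
time_s: 14.6
eef_pos: [558.0, 85.0, 108.7]
ee_rot: [0.547, 0.448, 0.547, -0.449]
force: [-0.1, -0.1, -0.1]
grip_width: 0.322
t 14.6 pos [558.   85.  108.7] mag [63.   0.5] F [-0.1 -0.1 -0.1] grip 0.322
tool axes cols
 [[-0.     0.981  0.196]
 [-0.     0.196 -0.981]
 [-1.    -0.     0.   ]]
tool shift mm [58.7  0.6 -1. ]
rotvec tool [ 3.141e+00  1.000e-03 -0.000e+00]
rotvec tool [-0.  0.  0.]
joints [-0.06  0.53  1.54 -0.    1.07 -0.25]
t 14.6 pos [558.   85.  108.7] mag [63.   0.5] Fmag [-0.1  0.1 -0.1] grip 0.322
```

View pics/s8.png

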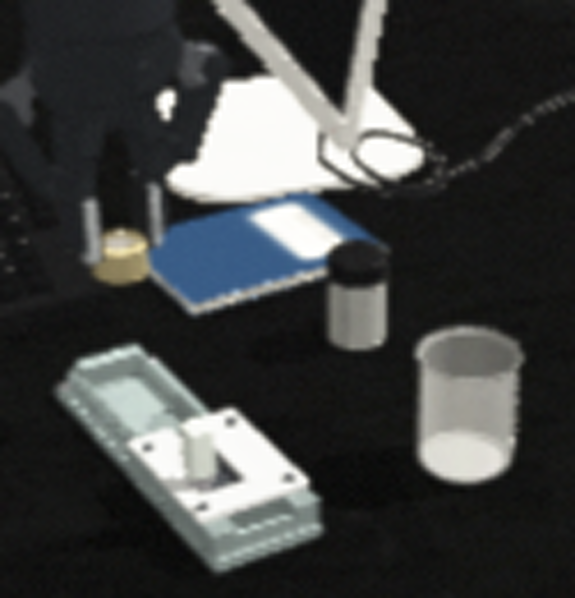

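```bash
cat > chkz.py <<'E'
import sys
from h import *
st(); f=ctrl.sense()["force"]
sys.exit(0 if np.linalg.norm(f)<float(sys.argv[1]) else 1)
E
python3 -m jog '[[[0.035,0.0005,0,0,0,0],[0.033,0,0,0,0,0],[0,0,0,0,0,0]]]' >/dev/null; python3 chkz.py 6 && python3 -m jog '[[[0.003,0,0,0,0,0],[0.003,0,0,0,0,0],[0,0,0,0,0,0]]]' >/dev/null && python3 chkz.py 6 && python3 -m jog '[[[0.003,0,0,0,0,0],[0,0,0,0,0,0]]]' >/dev/null && python3 chkz.py 6 &&  python3 -m jog '[[[0.002,0,0,0,0,0],[0,0,0,0,0,0]]]' >/dev/null && python3 chkz.py 6
```

```text
t 15.03 pos [557.4  84.2  39.2] mag [62.4  1.3] Fmag [ 0.5 -0.9 -0.3] grip 0.326
t 15.4 pos [559.   85.4  35.4] mag [63.2 -0.5] Fmag [ 0.9  0.4 -0.7] grip 0.324
t 15.65 pos [558.6  85.5  31.7] mag [63.4 -0.2] Fmag [-0.2  0.8 -0.4] grip 0.326
t 15.9 pos [558.6  85.5  29.6] mag [63.4 -0.2] Fmag [-0.1 -0.1 -0.4] grip 0.325
```

```bash
python3 -m jog '[[[0.001,0,0,0,0,0],[0,0,0,0,0,0]]]' >/dev/null && python3 chkz.py 6 &&  python3 -m jog '[[[0.001,0,0,0,0,0],[0,0,0,0,0,0]]]' >/dev/null && python3 chkz.py 6
python3 -c "
from h import *
s=cap('side')
crop(s,(185,80,310,210),4.6,'s9.png')"
```

```text
t 16.15 pos [558.7  85.5  28.7] mag [63.3 -0.2] Fmag [ 0.8 -0.9 -0.4] grip 0.322
t 16.4 pos [558.7  85.4  27.7] mag [63.3 -0.2] Fmag [ 0.2  1.  -0.2] grip 0.325
```

View pics/s9.png

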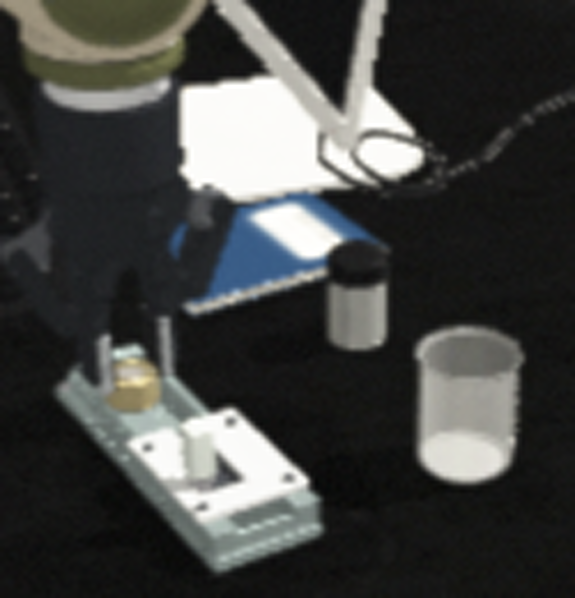

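```bash
python3 -m jog '[[[0.001,0,0,0,0,0],[0,0,0,0,0,0]]]' >/dev/null && python3 chkz.py 4 &&  python3 -m jog '[[[0.001,0,0,0,0,0],[0,0,0,0,0,0]]]' >/dev/null && python3 chkz.py 4
```

```text
t 16.7 pos [558.8  85.4  27.5] mag [63.3 -0.3] Fmag [0.1 3.5 7.3] grip 0.327
```

```bash
python3 -m jog '[[[-0.0005,0,0,0,0,0],[0,0,0,0,0,0],[0,0,0,0,0,0],[-0.03,0,0,0,0,0],[-0.05,0,0,0,0,0],[-0.01,-0.0271,0.0575,0,0,0],[0,-0.0271,0.0575,0,0,0],[0,-0.0271,0.0575,0,0,0],[0,-0.0271,0.0575,0,0,0],[0,-0.0271,0.0575,0,0,0],[0,-0.0271,0.0575,0,0,0],[0,0,0,0,0,0]]]' 0
python3 -c "
from h import *
plan([441.6,-309.5,19.5],EY)
s=cap('side');t=cap('top')
crop(s,(185,120,310,220),4.6,'s10.png')
crop(t,(155,180,255,250),6,'t10.png')"
```

```text
time_s: 18.2
eef_pos: [467.3, -281.4, 116.9]
ee_rot: [0.546, 0.45, 0.545, -0.45]
force: [-0.1, 0.5, 0.5]
grip_width: 1.001
t 18.2 pos [ 467.3 -281.4  116.9] mag [-278.5  161.3] F [-0.1  0.5  0.5] grip 1.001
tool axes cols
 [[ 0.     0.982  0.191]
 [-0.001  0.191 -0.982]
 [-1.     0.     0.001]]
tool shift mm [ 97.4 -30.6  22.6]
rotvec tool [ 3.136e+00 -0.000e+00 -1.000e-03]
rotvec tool [-0.005  0.001 -0.   ]
joints [-0.76  0.48  1.59 -0.    1.07 -0.95]
```

View pics/s10.png

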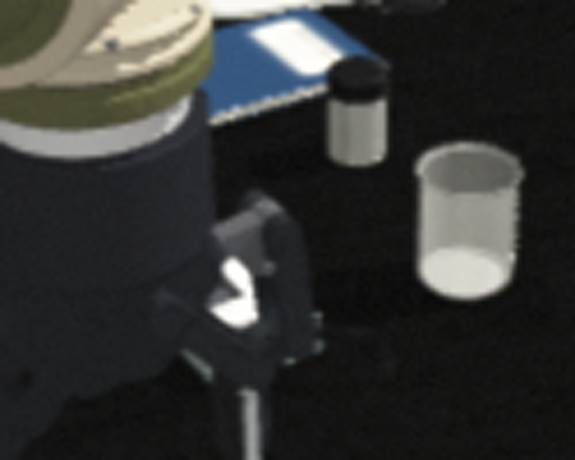

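View pics/t10.png

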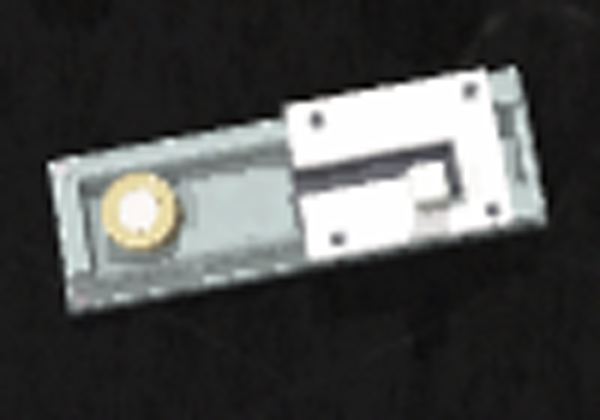

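The top view shows the first mount flat in the track at (140,212), with the post still in the notch at (432,185). Next is the second mount.

```bash
python3 -m jog '[[[0.03,-0.0306,0.0226,0,0,0],[0.03,0,0,0,0,0],[0,0,0,0,0,0]]]' 0
python3 -c "
from h import *
plan([441.6,-309.5,18.5],EY)
s=cap('side');t=cap('top')
print(w2m(onz(t,(155+140/6,180+212/6),25)))
crop(s,(150,200,280,330),4.6,'s11.png')"
```

```text
time_s: 18.68
eef_pos: [442.6, -304.0, 55.6]
ee_rot: [0.546, 0.448, 0.549, -0.448]
force: [0.1, 0.1, 0.8]
grip_width: 1.001
t 18.675 pos [ 442.6 -304.    55.6] mag [-295.8  190. ] F [0.1 0.1 0.8] grip 1.001
tool axes cols
 [[-0.003  0.98   0.197]
 [ 0.003  0.197 -0.98 ]
 [-1.    -0.002 -0.004]]
tool shift mm [37.1 -1.9  5.3]
rotvec tool [-3.14e+00 -3.00e-03 -6.00e-03]
rotvec tool [ 0.001 -0.004  0.002]
joints [-0.82  0.56  1.66  0.    0.93 -1.02]
[60.96832229  1.88177172]
```

View pics/s11.png

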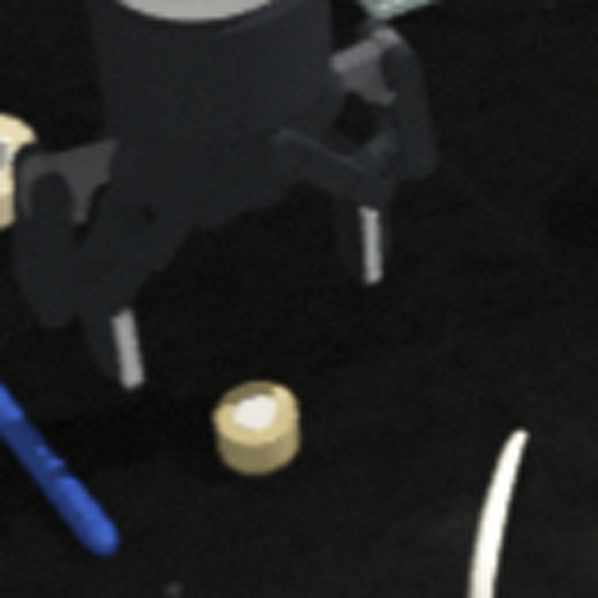

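```bash
python3 -m jog '[[[0.018,-0.001,0.001,0,0,0],[0,0,0,0,0,0]]]' 0 >/dev/null
python3 -c "
from h import *
plan([441.6,-309.5,18.5],EY)"
```

```text
t 19.025 pos [ 442.5 -306.5   39.5] mag [-298.3  190.5] F [ 0.2  0.2 -0.4] grip 0.999
tool axes cols
 [[-0.     0.98   0.197]
 [ 0.     0.197 -0.98 ]
 [-1.    -0.    -0.   ]]
tool shift mm [21.  -1.5  2.7]
rotvec tool [-3.141 -0.    -0.   ]
rotvec tool [ 0.001 -0.     0.   ]
joints [-0.82  0.58  1.67  0.    0.89 -1.02]
```

```bash
python3 -m jog '[[[0.021,-0.0015,0.0027,0,0,0],[0,0,0,0,0,0],[0,0,0,0,0,0]]]' 0 
python3 -m jog '[[[0,0,0,0,0,0],[0,0,0,0,0,0],[0,0,0,0,0,0],[0,0,0,0,0,0],[0,0,0,0,0,0]]]' 255 30
python3 -c "
from h import *
st()"
```

```text
time_s: 19.4
eef_pos: [441.8, -310.2, 19.3]
ee_rot: [0.547, 0.448, 0.546, -0.448]
force: [0.2, 0.2, 0.3]
grip_width: 0.996
time_s: 20.02
eef_pos: [441.3, -310.1, 18.4]
ee_rot: [0.547, 0.448, 0.547, -0.448]
force: [-1.6, 1.4, 5.5]
grip_width: 0.324
t 20.02 pos [ 441.3 -310.1   18.4] mag [-301.5  192.4] Fmag [1.7 1.3 5.5] grip 0.324
```

```bash
python3 -m jog '[[[-0.03,0,0,0,0,0],[-0.06,0,0,0,0,0],[0,0.0275,-0.0471,0,0,0],[0,0.0275,-0.0471,0,0,0],[0,0.0275,-0.0471,0,0,0],[0,0.0275,-0.0471,0,0,0],[0,0.0275,-0.0471,0,0,0],[0,0.0275,-0.0471,0,0,0],[0,0.0272,-0.0469,0,0,0],[0,0,0,0,0,0],[0,0,0,0,0,0]]]'
python3 -c "
from h import *
plan([*m2w(28,0),45],EY); st()
s=cap('side')
crop(s,(185,80,310,210),4.6,'s12.png')"
```

```text
time_s: 21.4
eef_pos: [565.0, 50.4, 107.7]
ee_rot: [0.547, 0.448, 0.547, -0.449]
force: [0.9, -0.6, -0.2]
grip_width: 0.328
t 21.4 pos [565.   50.4 107.7] mag [27.7  0.5] F [ 0.9 -0.6 -0.2] grip 0.328
tool axes cols
 [[-0.001  0.981  0.196]
 [-0.     0.196 -0.981]
 [-1.    -0.001  0.   ]]
tool shift mm [62.7  0.6 -0.3]
rotvec tool [ 3.142e+00  1.000e-03 -0.000e+00]
rotvec tool [-0.     0.     0.001]
joints [-0.12  0.54  1.53 -0.    1.08 -0.31]
t 21.4 pos [565.   50.4 107.7] mag [27.7  0.5] Fmag [-0.8 -0.7 -0.2] grip 0.328
```

View pics/s12.png

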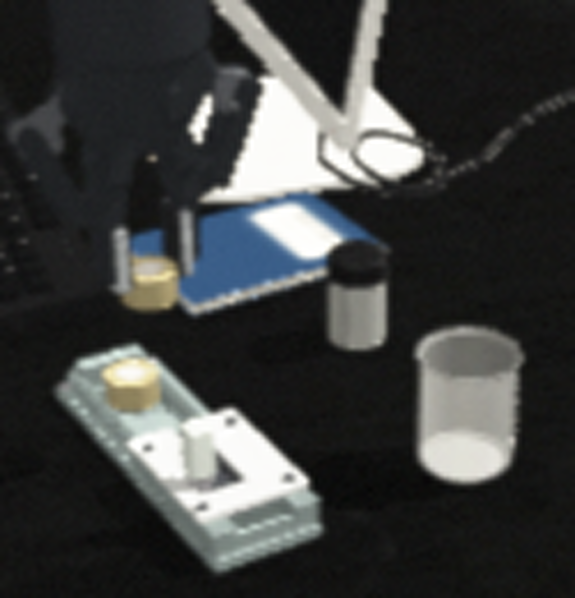

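```bash
python3 -m jog '[[[0.035,0.0005,0.0005,0,0,0],[0.036,0,0,0,0,0],[0,0,0,0,0,0]]]' >/dev/null; python3 chkz.py 6 && python3 -m jog '[[[0.003,0,0,0,0,0],[0.002,0,0,0,0,0],[0,0,0,0,0,0]]]' >/dev/null && python3 chkz.py 6
```

```text
t 21.82 pos [564.3  49.3  35.1] mag [26.8  1.4] Fmag [ 0.3  0.5 -0.6] grip 0.326
t 22.2 pos [566.1  50.2  32.7] mag [27.3 -0.6] Fmag [ 0.   0.2 -0.5] grip 0.324
```

```bash
python3 -m jog '[[[0.003,0,0,0,0,0],[0,0,0,0,0,0]]]' >/dev/null; python3 chkz.py 5 && python3 -m jog '[[[0.002,0,0,0,0,0],[0,0,0,0,0,0]]]' >/dev/null && python3 chkz.py 4 && python3 -m jog '[[[0.001,0,0,0,0,0],[0,0,0,0,0,0]]]' >/dev/null && python3 chkz.py 4 && python3 -m jog '[[[0.001,0,0,0,0,0],[0,0,0,0,0,0]]]' >/dev/null && python3 chkz.py 4
```

```text
t 22.45 pos [565.7  50.4  28.9] mag [27.6 -0.2] Fmag [0.  0.5 0.1] grip 0.33
t 22.7 pos [565.7  50.3  26.9] mag [27.5 -0.2] Fmag [ 0.9 -0.   0.5] grip 0.323
t 22.95 pos [565.9  50.3  26.5] mag [27.5 -0.4] Fmag [0.3 1.9 3.9] grip 0.327
```

```bash
python3 -m jog '[[[-0.0003,0,0,0,0,0],[0,0,0,0,0,0],[0,0,0,0,0,0],[-0.03,0,0,0,0,0],[-0.05,0,0,0,0,0],[0,-0.0085,0.0405,0,0,0],[0,-0.0085,0.0405,0,0,0],[0,0,0,0.175,0,0],[0,0,0,0.175,0,0],[0,0,0,0.175,0,0],[0,0,0,0.175,0,0],[0,0,0,0.175,0,0]]]' 0
python3 -m jog '[[[0,0,0,0.175,0,0],[0,0,0,0.175,0,0],[0,0,0,0.175,0,0],[0,0,0,0.171,0,0],[0,0,0,0,0,0]]]' 120
python3 -c "
from h import *
plan([*m2w(-53.4,16.9),85],EX); st()
s=cap('side')
t=cap('top')
crop(s,(185,80,310,210),4.6,'s13.png')
crop(t,(155,180,255,250),6,'t13.png')"
```

```text
time_s: 24.45
eef_pos: [564.9, -32.4, 106.2]
ee_rot: [-0.303, -0.639, -0.303, 0.639]
force: [1.0, 0.7, -0.2]
grip_width: 0.997
time_s: 25.08
eef_pos: [565.0, -32.4, 106.2]
ee_rot: [-0.07, -0.704, -0.07, 0.704]
force: [0.2, 0.2, 0.6]
grip_width: 0.529
t 25.075 pos [565.  -32.4 106.2] mag [-53.5  16.8] F [0.2 0.2 0.6] grip 0.529
tool axes cols
 [[-0.     0.197 -0.98 ]
 [ 0.    -0.98  -0.197]
 [-1.    -0.     0.   ]]
tool shift mm [21.2 -0.1  0.1]
rotvec tool [-3.14 -0.    0.  ]
rotvec tool [0.001 0.    0.   ]
joints [-0.26  0.54  1.54 -0.    1.07  1.11]
t 25.07 pos [565.  -32.4 106.2] mag [-53.5  16.8] Fmag [ 0.2 -0.3  0.6] grip 0.529
```

View pics/s13.png

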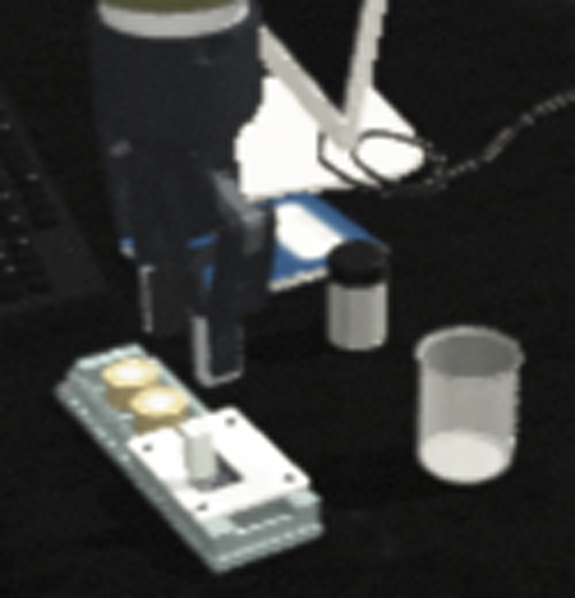

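View pics/t13.png

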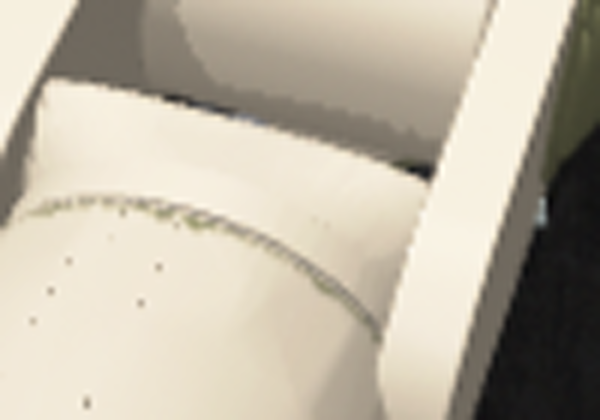

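Side view: both mounts sit upright in the track, at (131,378) and (159,405), and the post is still hooked at (200,455). I'll check their numbers.

```bash
python3 -c "
from h import *
s=cap('side')
for p in [(131,376),(159,402)]:
    print(w2m(onz(s,(185+p[0]/4.6,80+p[1]/4.6),25)))"
python3 -m jog '[[[0.03,0,0,0,0,0],[0.034,0,0,0,0,0],[0,0,0,0,0,0],[0,0,0,0,0,0]]]' ; python3 chk.py 5
```

```text
[58.35668379  0.26496423]
[25.93438026 -0.78586908]
time_s: 25.72
eef_pos: [565.7, -32.6, 43.6]
ee_rot: [0.07, 0.704, 0.07, -0.703]
force: [0.4, -0.3, 0.5]
grip_width: 0.53
t 25.73 pos [565.7 -32.6  43.6] mag [-53.8  16.1] Fmag [-0.4 -0.3  0.5] grip 0.53
```

```bash
python3 -m jog '[[[0.002,0,0.0005,0,0,0],[0,0,0,0,0,0],[0,0,0,0,0,0],[0,0,0,0,0,0],[0,0,0,0,0,0]]]' 255 30; python3 chk.py 8
```

```text
time_s: 26.35
eef_pos: [564.8, -32.3, 41.0]
ee_rot: [0.069, 0.704, 0.07, -0.703]
force: [-0.6, 2.8, 6.9]
grip_width: 0.153
t 26.35 pos [564.8 -32.3  41. ] mag [-53.3  16.9] Fmag [2.9 0.  6.9] grip 0.153
```

Gripped. Now I'll draw back about 4.5 mm, watching the force.

```bash
python3 -m jog '[[[0,0.0015,0,0,0,0],[0,0.0015,0,0,0,0],[0,0,0,0,0,0]]]' >/dev/null; python3 chk.py 14 && python3 -m jog '[[[0,0.0015,0,0,0,0],[0,0.001,0,0,0,0],[0,0,0,0,0,0]]]' >/dev/null && python3 chk.py 14
```

```text
t 26.73 pos [565.1 -34.1  41. ] mag [-55.2  16.9] Fmag [9.3 0.1 8.6] grip 0.155
t 27.1 pos [565.6 -36.4  41. ] mag [-57.5  16.9] Fmag [10.5 -0.4  8.2] grip 0.157
```

```bash
python3 -m jog '[[[0,0.0007,-0.004,0,0,0],[0,0,-0.004,0,0,0],[0,0,0,0,0,0]]]' >/dev/null; python3 chk.py 15 && python3 -m jog '[[[0,0,-0.004,0,0,0],[0,0,-0.003,0,0,0],[0,0,0,0,0,0]]]' >/dev/null && python3 chk.py 15 && python3 -m jog '[[[0,0,-0.001,0,0,0],[0,0,0,0,0,0]]]' >/dev/null && python3 chk.py 15
```

```text
t 27.48 pos [573.8 -35.4  41. ] mag [-58.2   8.6] Fmag [10.7 -1.1  8.1] grip 0.151
t 27.85 pos [580.6 -34.   41. ] mag [-58.1   1.7] Fmag [10.6 -1.2  7.3] grip 0.155
t 28.1 pos [581.4 -33.8  41. ] mag [-58.1   0.9] Fmag [10.5  1.   8.8] grip 0.156
```

```bash
python3 -m jog '[[[0,-0.002,0,0,0,0],[0,-0.002,0,0,0,0],[0,0,0,0,0,0]]]' >/dev/null; python3 chk.py 14 && python3 -m jog '[[[0,-0.003,0,0,0,0],[0,-0.003,0,0,0,0],[0,-0.003,0,0,0,0],[0,0,0,0,0,0]]]' >/dev/null && python3 chk.py 14
```

```text
t 28.48 pos [580.6 -29.9  41. ] mag [-54.    0.9] Fmag [10.2  1.2  8.2] grip 0.156
t 28.98 pos [578.9 -21.2  41. ] mag [-45.2   0.9] Fmag [ 9.7 -0.1  7.2] grip 0.159
```

```bash
cat > chkf.py <<'E'
import sys
from h import *
st(); f=ctrl.sense()["force"][:2]
sys.exit(0 if f@EX>float(sys.argv[1]) and abs(f@EY)<6 else 1)
E
python3 -m jog '[[[0,-0.002,0,0,0,0],[0,-0.002,0,0,0,0],[0,0,0,0,0,0]]]' >/dev/null; python3 chkf.py 5 && python3 -m jog '[[[0,-0.002,0,0,0,0],[0,-0.002,0,0,0,0],[0,0,0,0,0,0]]]' >/dev/null && python3 chkf.py 5 && python3 -m jog '[[[0,-0.0015,0,0,0,0],[0,-0.0015,0,0,0,0],[0,0,0,0,0,0]]]' >/dev/null && python3 chkf.py 5
```

```text
t 29.35 pos [578.1 -17.4  41.1] mag [-41.4   0.9] Fmag [8.8 0.2 6.9] grip 0.155
t 29.73 pos [577.4 -13.6  41.1] mag [-37.5   0.8] Fmag [8.8 0.4 6.9] grip 0.154
t 30.1 pos [576.9 -10.8  41.1] mag [-34.6   0.8] Fmag [7.9 0.1 6.8] grip 0.154
```

```bash
python3 -m jog '[[[0,-0.0015,0,0,0,0],[0,0,0,0,0,0]]]' >/dev/null; python3 chkf.py 5 && python3 -m jog '[[[0,-0.001,0,0,0,0],[0,0,0,0,0,0]]]' >/dev/null && python3 chkf.py 5 && python3 -m jog '[[[0,-0.001,0,0,0,0],[0,0,0,0,0,0]]]' >/dev/null && python3 chkf.py 5 && python3 -m jog '[[[0,-0.001,0,0,0,0],[0,0,0,0,0,0]]]' >/dev/null && python3 chkf.py 5
python3 -c "
from h import *
s=cap('side')
crop(s,(185,80,310,210),4.6,'s14.png')"
```

```text
t 30.35 pos [576.6  -9.4  41.1] mag [-33.2   0.8] Fmag [7.  0.2 6.8] grip 0.156
t 30.6 pos [576.4  -8.5  41.1] mag [-32.3   0.8] Fmag [ 7.2 -0.3  7.1] grip 0.158
t 30.85 pos [576.2  -7.6  41.1] mag [-31.3   0.8] Fmag [7.2 0.5 6.1] grip 0.152
t 31.1 pos [576.   -6.6  41.1] mag [-30.3   0.8] Fmag [6.7 0.9 7.2] grip 0.155
```

View pics/s14.png

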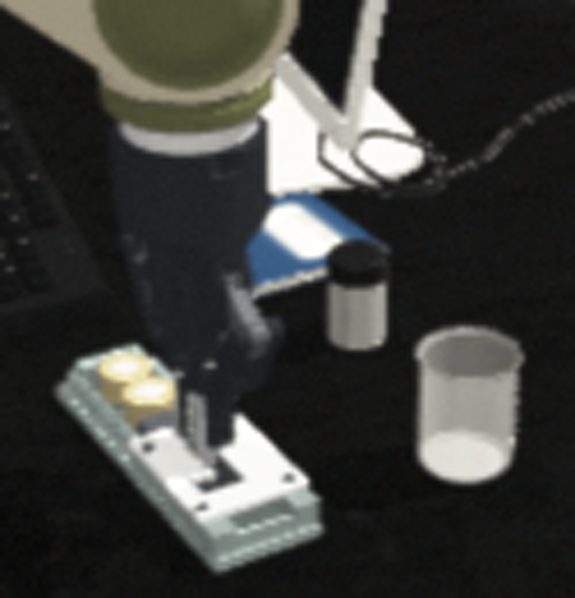

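The follower nose (155,418) is touching the second mount, and the mounts (126,370) and (150,392) look nearly together. I'll keep easing forward until the spring load leaves the gripper.

```bash
python3 -m jog '[[[0,-0.001,0,0,0,0],[0,0,0,0,0,0]]]' >/dev/null; python3 chkf.py 4 && python3 -m jog '[[[0,-0.001,0,0,0,0],[0,0,0,0,0,0]]]' >/dev/null && python3 chkf.py 4 && python3 -m jog '[[[0,-0.001,0,0,0,0],[0,0,0,0,0,0]]]' >/dev/null && python3 chkf.py 4 && python3 -m jog '[[[0,-0.001,0,0,0,0],[0,0,0,0,0,0]]]' >/dev/null && python3 chkf.py 4
```

```text
t 31.4 pos [576.   -6.3  41.1] mag [-30.    0.8] Fmag [2.5 1.2 6.3] grip 0.159
```

```bash
python3 -m jog '[[[0,-0.0005,0,0,0,0],[0,0,0,0,0,0]]]' >/dev/null; python3 chkf.py -3 ; python3 -m jog '[[[0,0,0,0,0,0],[0,0,0,0,0,0],[0,0,0,0,0,0]]]' 120; python3 chkf.py -3; python3 -m jog '[[[-0.05,0,0,0,0,0],[-0.06,0,0,0,0,0],[0,0,0.06,0,0,0],[0,0.05,0.06,0,0,0],[0,0.05,0.03,0,0,0],[0,0.05,0,0,0,0],[0,0.05,0,0,0,0],[0,0,0,0,0,0],[0,0,0,0,0,0]]]'
python3 -c "
from h import *
s=cap('side');t=cap('top')
crop(s,(185,80,310,210),4.6,'s15.png')
crop(t,(155,130,255,250),5,'t15.png')"
```

```text
t 31.65 pos [576.   -6.1  41.1] mag [-29.9   0.8] Fmag [0.6 1.  5.1] grip 0.155
time_s: 32.02
eef_pos: [575.5, -6.1, 40.2]
ee_rot: [-0.069, -0.704, -0.069, 0.704]
force: [0.2, -0.0, 0.3]
grip_width: 0.533
t 32.02 pos [575.5  -6.1  40.2] mag [-29.7   1.3] Fmag [-0.1 -0.2  0.3] grip 0.533
time_s: 33.15
eef_pos: [477.1, -218.9, 150.0]
ee_rot: [-0.069, -0.703, -0.07, 0.704]
force: [1.0, -0.3, -0.7]
grip_width: 0.526
```

View pics/s15.png

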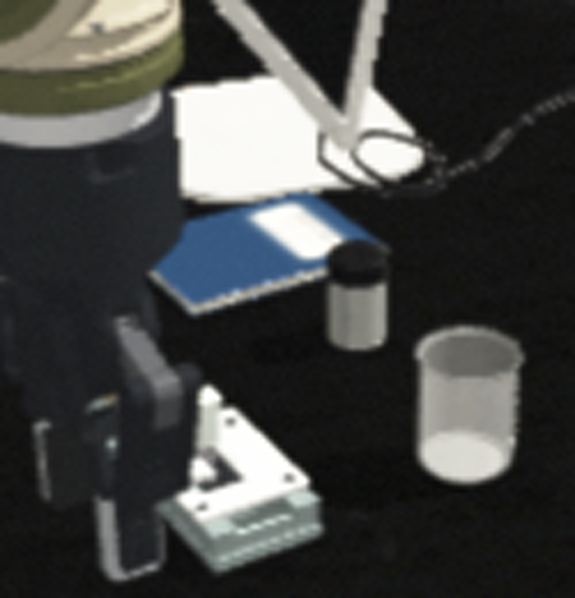

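View pics/t15.png

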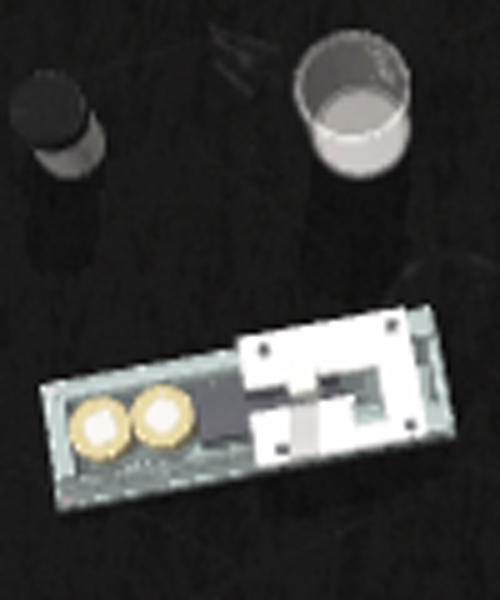

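```bash
python3 -c "
from h import *
t=cap('top'); st()
hsv=cv2.cvtColor(t['image'],cv2.COLOR_RGB2HSV)
m=((hsv[...,1]>50)&(hsv[...,2]>110)).astype(np.uint8)
m[:200]=0;m[232:]=0;m[:,:160]=0;m[:,200:]=0
print(np.argwhere(m).min(0),np.argwhere(m).max(0))
for p in [(100.5,429),(162.5,417),(195,414)]:
    for z in ((25,) if p[0]<190 else (19,)): print(w2m(onz(t,(155-.5+(p[0]+.5)/5,130-.5+(p[1]+.5)/5),z)).round(1))
print('post',w2m(onz(t,(155-.5+(301)/5,130-.5+(383.)/5),60)).round(1))
a=pickle=__import__('pickle').load(open('first.pkl','rb'))[0]['image'].astype(int)
d=abs(a-t['image'].astype(int)).max(2)
print('bystander diff', (d[135:170,150:245]>40).sum(), (d[165:200,300:330]>40).sum())
"
```

```text
t 33.3 pos [ 477.3 -218.4  150.4] mag [-218.7  139.1] Fmag [0.5 0.3 0.4] grip 0.528
[207 169] [222 193]
[69.5  0.4]
[39.7  0.4]
[25.   0.7]
post [-29.6   3.9]
bystander diff 0 318
```

```bash
python3 -c "
from h import *
t=cap('top');s=cap('side')
crop(t,(195,190,240,225),14,'t16.png')
crop(t,(150,120,400,300),3,'t17.png')
"
```

```text
(no output)
```

View pics/t16.png

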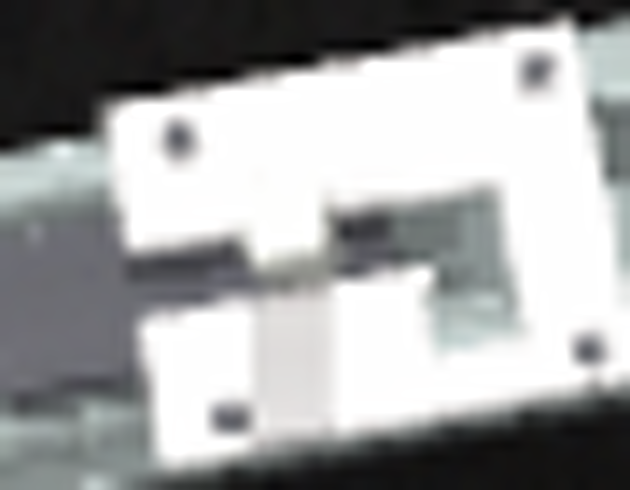

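View pics/t17.png

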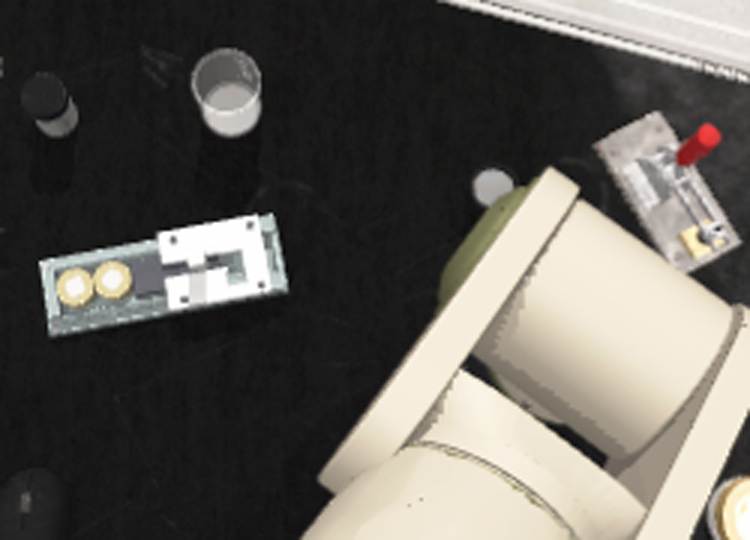

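The post stands in the straight slot: its white top blends into the plate, and its lower edge is at (285,265). Both mounts are clamped together, and the beaker, can and loupe are in place. Handing in.

```bash
python3 -m jog '[[[0,0,0,0,0,0],[0,0,0,0,0,0]]]'; python3 -c "
from rig import workorder
print(workorder.finish_job())"
```

```text
time_s: 33.65
eef_pos: [477.4, -219.2, 150.3]
ee_rot: [0.07, 0.704, 0.07, -0.704]
force: [0.1, -0.3, 0.6]
grip_width: 0.527
the job is handed in; nothing more can be done
None
```

The magazine is loaded: both mounts are clamped against the front stop by the spring alone, and the job was handed in at 33.7 s of the 72 s allowed.

**What I did:**
- I drew the post back and felt the slot's rear end at about x = -60 mm, with the force between arm and post reaching about 15 N. I then hooked the post in the notch.
- I set both mounts upright in the empty track.
- I unhooked the post and eased the follower forward in 1–3 mm steps. It met the mounts at about post x = -30 mm. I let go only when the gripper was holding about 0.6 N of the spring.

**Last checks (top camera):**
- **Mounts:** centred at x = 69.5 and 39.7 mm, both looking upright.
- **Follower:** nose at x = 25.0 mm, so the spring should be pressing with about 7 N by its stated rate. I did not measure that force directly.
- **Beaker and lens can:** the picture shows no change from the start.
- **Loupe:** part of it was hidden by the arm, and the part I could see was in its old place. The automatic picture comparison flagged that patch; I put that down to the arm covering it.

**One disagreement:** I read the post's sideways position by eye as about 3.9 mm (limit 5 mm), because its white top blends into the white plate. The close-up shows it in the straight slot, forward of the notch, which should hold it near 0, so I judged the reading wrong and did not correct for it.

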